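# Complete the robot kit box

## Robot

A 7-joint arm with a two-finger parallel gripper is mounted at the origin on the work surface. World frame = base frame: x ahead of the robot, y to its left, z up, the work surface at z = 0. Lengths are in m, angles in rad, forces in N, time in s.
With the tool pointing down it reaches from about 0.35 to 0.9 m from the base axis. Payload 7.2 kg.
Tool frame: the origin (TCP) lies midway between the tips of the shut fingers; the grasp point (between the pads) lies 19 mm behind it; z points along the fingers, y is the line along which they close (so a half turn about z gives the same grasp; the last joint's range is limited). The gripper opens to 85 mm and grips with 20 to 120 N. Pads are 22 mm wide; open, the fingers measure 114 mm over their backs; the gripper's body (76 mm by 85 mm) begins 54 mm behind the grasp point. The pads swing forward as they close: fully open they stand 13 mm farther back than shut.
Start: joints at [1.045, 0.411, -0.013, 1.596, 0.006, 1.134, -0.082], TCP at [0.276, -0.561, 0.231] pointing down, gripper open.
Joint ranges: [-2.95, 2.95], [-0.29, 1.99], [-1.47, 1.44], [0.14, 2.54], [-1.03, 4.17], [0.13, 1.85], [-2.86, 2.86]. Speed limits (rad/s): [2.39, 2.39, 3.01, 3.01, 3.14, 3.14, 3.14].

## Interface

Orientations are given as a rotation vector (axis times angle).
In Python, from cell import sensors, optics, workorder gives the robot as it stands. The module is installed in compiled form; this text tells all that it offers.
- The arm moves only by the shell command python3 -m jog 'ROWS' [FORCE]. ROWS is JSON, a list of rows, each an object of numbers: "tx", "ty", "tz": the shift along the tool's x, y, z in mm; "twist": the turn about the tool's z in units of 5 degrees (1.0 is 5 degrees); "jaw": the opening, from -1 (shut) to 1 (fully open). In form: [{"tx": .., "ty": .., "tz": .., "twist": .., "jaw": ..}, ...]. A call has 1 to 10 rows; each row is the pose to reach, as a shift and turn from the pose commanded when the call began, along the tool's axes at that moment; what a row does not reach only later rows make up. A row lasts 1/8 s, in which the tool goes at most 62.5 mm and 10.7 degrees, less where a joint would pass 70% of its speed; a pose out of reach is approached as far as the arm can. A call with a gripper value outside its range is refused whole. The fingers move at their own pace and stop on an object; FORCE is the grip in N (left out, the last holds). Time passes only in rows, so rows that repeat a pose let the fingers close. It gives the time, the measured TCP pose, the force, the opening and the grip force at its end, in the units of the state.
- sensors.get_obs(): the state, without advancing time (a new reading comes with each control period).
- optics.capture(name): name is "side" or "top"; returns the picture (384x512x3 uint8, red, green, blue); there is no depth.
- optics.get_calibration(name): a dict with "camera_matrix" (3x3 intrinsics, pixels), "R" (3x3) and "t" (3): a world point X has camera coordinates R X + t. Camera axes: x right, y down, z forward; pixel columns grow to the right and rows downward; lengths in m; the calibration is good to about 2 mm. A picture is of the moment at which its call begins. get_calibration takes no time and is no camera call.
- workorder.close_job(): hands the job in; it is judged then, once.
The state is a dict: "time_s": time; "joint_pos": joint angles; "dq": joint speeds; "tau": joint torques, N m; "ee_pos": TCP position; "tcp_rot": TCP orientation; "force": force on the tool from outside, world axes, zero at the start; "wrist_torque": the same for the moment, N m; "width": opening from 0.0 (shut) to 1.0 (fully open); "grip_force": force on a finger pad.
Only numpy, scipy, OpenCV 4.12 (cv2) and the standard library are available. Lean on these libraries where they do the work, as an engineer would, in place of code of your own. Each camera call takes 0.05 s, during which the arm holds its last target. There are 200 camera calls.

## Task

Complete the kit: take the gyro board and the wheel rim out of the sorting pen and pack them into the open kit box beside the battery pack, so that all three lie flat on the box's floor with their right side up. Set the parts down gently rather than dropping them, and leave the axle rod and the servo arm lying undisturbed in the pen.

Things in the scene. Friction and masses are not known exactly. Their poses are not given: they have to be found in the camera images.
- kitbox: Open plywood kit box, fixed, undivided. Outside 214 (x) x 106 (y) x 30 mm high, walls and floor 5 mm thick: inside 204 x 96 mm, 25 mm deep. Origin: centre of its underside on the table; z up. At any yaw, left or right of the pen. Battery, board and wheel fit only in one row along its x, the board's long side across the box (along box y).
- battery: White battery pack with a grey band, 46 (x) x 86 (y) x 24 mm high, 135 to 234 g, loose in the kit box at its -x end, axes nearly along the box's, 1 to 5 mm from the end wall. Origin: centre of its underside. About 153 to 157 mm of the box's inner length is free beside it. A nudge does no harm.
- board: Gyro board: flat orange plastic housing 84 (x) x 64 (y) x 22 mm high, with a black connector block on the middle of its top, 26 (x) x 40 (y) mm, from 22 to 48 mm height; best gripped by this block across its 26 mm (fingers closing along board x). 84 to 168 g. Origin: centre of its underside; z up. Lies flat in the pen, block up (right side up).
- wheel: Wheel rim: lime-green plastic disc of 76 mm diameter and 26 mm high, with a round hub of 30 mm diameter standing on its middle up to 52 mm height, to grip it by at any yaw. 70 to 140 g. Origin: centre of its underside; z up. Lies flat in the pen, hub up (its right side up).
- rod: Bystander: square steel axle rod, 100 (x) x 12 x 12 mm, lying in the pen. Origin: centre of its underside.
- servo_arm: Bystander: black plastic servo arm, 101 mm long along its x, up to 34 mm wide, 8 mm thick with a small boss 14 mm high near its -x end, lying in the pen. Origin: on its underside near its middle.
- pen: Sorting pen, fixed: square frame of aluminium rails 264 x 264 mm outside, 4 mm thick, 22 mm high, open above, no floor (parts lie on the table). Four parts lie in it, one in each quarter, in any order. Origin: its centre at table height. Its front (-x) side has two posts 34 mm high and a clear gate.
- gate (a joint): Small clear acrylic gate, 30 mm high, 92 mm wide, in the middle of the pen's front; rad, 0 = shut, grows as it swings out towards the robot. Plays no part: the parts are lifted out from above.
Not all that is in view belongs to the job. Several things have the shape of the kitbox; the one meant has the colours described above. What is shaped like the wheel but grey is not meant.

How it is judged:
At the end, for the whole second after the job is handed in: The gyro board, the wheel rim and the battery pack are all inside the kit box, at rest, resting on its floor (undersides within 4 mm of it) and right side up within 0.1 rad (x of board in the frame of kitbox between -0.075 and 0.075 m and y of board in the frame of kitbox between -0.02 and 0.02 m and z of each of board, wheel, battery in the frame of kitbox below 0.009 m and angle between each of board, wheel, battery's own z axis and vertical below 0.1 rad and linear speed of each of board, wheel, battery below 0.02 m/s and x of wheel in the frame of kitbox between -0.075 and 0.075 m and y of wheel in the frame of kitbox between -0.02 and 0.02 m and x of battery in the frame of kitbox between -0.085 and 0.085 m and y of battery in the frame of kitbox between -0.02 and 0.02 m); the robot touches nothing.
It fails at once if the gyro board is dropped (moves faster than 0.75 m/s with no finger on it, a fall of about 3 cm) (contact force between the fingers and board below 0.05 N and linear speed of board above 0.75 m/s).
It fails at once if the wheel rim is dropped (moves faster than 0.75 m/s with no finger on it, a fall of about 3 cm) (contact force between the fingers and wheel below 0.05 N and linear speed of wheel above 0.75 m/s).
It fails at once if the axle rod is moved by more than 2 cm (distance of rod from where it was at the start of the episode above 0.02 m).
It fails at once if the servo arm is moved by more than 2 cm (distance of servo_arm from where it was at the start of the episode above 0.02 m).
It also fails if it takes over 56 s, if anything falls off the work surface, if the arm or the gripper's body presses on something with over 40 N, if the wrist force passes 120 N, or if a joint passes its speed limit or range.

## Working session

There is one attempt and no reset: what is moved stays moved. The work goes in short steps, Python scripts to look and compute and a shell command to move; the robot and the scene stay as the last step left them, time stands still between calls to the robot, and variables do not carry over. Pictures are saved under pics/ and viewed, at most 10 in all, crops included, and the job is handed in when it is done.

```bash
mkdir -p pics; python3 - <<'E'
from cell import sensors,optics
import cv2
for n in("top","side"):
    im=optics.capture(n); cv2.imwrite(f"pics/{n}0.png",im[:,:,::-1])
    c=optics.get_calibration(n); print(n,c)
o=sensors.get_obs(); print(o)
E
```

```text
top {'camera_matrix': array([[467.63002301,   0.        , 250.23267918],
       [  0.        , 467.63002301, 194.99533496],
       [  0.        ,   0.        ,   1.        ]]), 'R': array([[-0.04449244, -0.99898612,  0.00686703],
       [-0.97392986,  0.04184389, -0.22295677],
       [ 0.22244338, -0.0166079 , -0.97480415]]), 't': array([0.10144085, 0.48061278, 1.14736223])}
side {'camera_matrix': array([[460.49676736,   0.        , 260.02716298],
       [  0.        , 460.49676736, 193.97676178],
       [  0.        ,   0.        ,   1.        ]]), 'R': array([[-0.9246187 , -0.38027137,  0.02177046],
       [-0.26732379,  0.60715179, -0.7482678 ],
       [ 0.27132685, -0.69768216, -0.66303948]]), 't': array([0.45269446, 0.09817869, 1.34416224])}
{'time_s': 0.1, 'joint_pos': array([ 1.04481504,  0.41182992, -0.01269871,  1.59695554,  0.00558602,
        1.13431107, -0.08219068]), 'dq': array([-0.00025639, -0.00031827, -0.00093373, -0.00290167,  0.00078595,
        0.00187126, -0.00026642]), 'tau': array([ 3.27067515e-03, -6.01827621e+01,  6.84482809e-01, -3.00087726e+01,
        1.40551777e-02,  6.41803286e-03,  3.67947644e-05]), 'ee_pos': array([ 0.2759889 , -0.56026331,  0.23053297]), 'tcp_rot': array([-3.05828176e+00, -7.12523385e-01,  6.69465304e-04]), 'force': array([0.96270632, 1.0037804 , 0.21129906]), 'wrist_torque': array([0.02228865, 0.02069605, 0.02487834]), 'grip_force': 0.0, 'width': 0.9952181252481256}
```

View pics/top0.png

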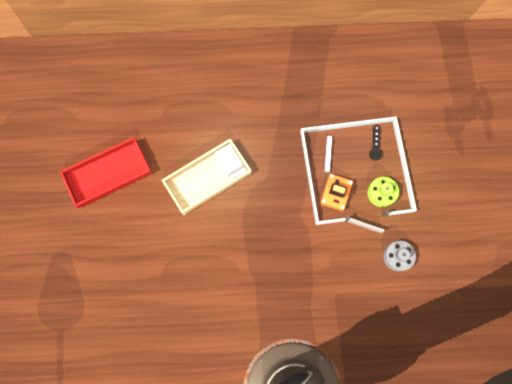

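View pics/side0.png

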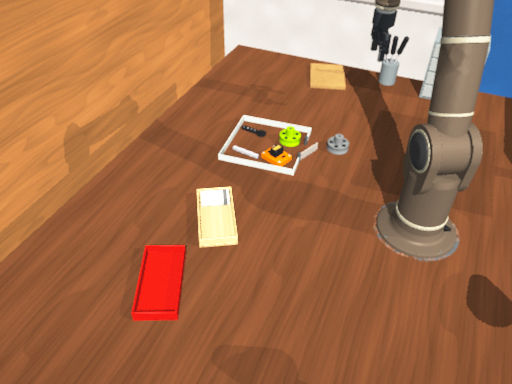

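Top view: the plywood box with the white battery at its upper-right end is at (207,177). The orange board is at (337,192), the lime wheel at (383,192), the rod at (329,154) and the servo arm at (376,142).

Candidates for the box are the red tray (107,173) and the plywood one (207,177). The plywood one fits, since it has the right colour and holds the battery. Candidates for the wheel are the grey one (401,256), outside the pen, and the lime one (383,192), inside it. The lime one is meant. I'll confirm both in an enlarged crop.

```bash
cat > h.py <<'E'
import numpy as np,cv2
from cell import sensors,optics
def ray(n,px,z):
    c=optics.get_calibration(n);K,R,t=c["camera_matrix"],c["R"],c["t"]
    px=np.asarray(px,float).reshape(-1,2)
    d=np.c_[px,np.ones(len(px))]@np.linalg.inv(K).T@R
    C=-R.T@t
    return (C+d*((z-C[2])/d[:,2])[:,None])[:,:2]
def hsv(im): return cv2.cvtColor(im,cv2.COLOR_RGB2HSV)
def big(mask):
    c,_=cv2.findContours(mask.astype(np.uint8),cv2.RETR_EXTERNAL,cv2.CHAIN_APPROX_NONE)
    return max(c,key=cv2.contourArea).reshape(-1,2)
def rect(P):
    (c,s,a)=cv2.minAreaRect((P*1000).astype(np.float32)); return np.round(c,1),np.round(s,1),round(a,1)
E
python3 - <<'E'
from h import *
T=cv2.imread("pics/top0.png")[:,:,::-1].copy();S=cv2.imread("pics/side0.png")[:,:,::-1].copy()
a=cv2.resize(T[130:225,155:260],None,fx=3.8,fy=3.8,interpolation=cv2.INTER_CUBIC)[:360,:398]
b=cv2.resize(T[130:225,295:400+15],None,fx=3.3,fy=3.3,interpolation=cv2.INTER_CUBIC)
H=max(a.shape[0],b.shape[0]);pad=lambda x:cv2.copyMakeBorder(x,0,H-x.shape[0],0,0,0)
cv2.imwrite("pics/crop.png",np.hstack([pad(a),pad(b)])[:,:,::-1])
for n,im in(("top",T),("side",S)):
    h=hsv(im);Hh,Ss,V=h[...,0].astype(int),h[...,1].astype(int),h[...,2].astype(int)
    m=(Hh>=32)&(Hh<50)&(Ss>150)&(V>100);c=big(m)
    print(n,"wheel",rect(ray(n,c,.026)),c.mean(0))
    w=(Hh>=8)&(Hh<22)&(Ss>190)&(V>170)
    roi=np.zeros_like(w)
    if n=="top": roi[165:220,312:360]=1
    else: roi[135:172,255:298]=1
    c=big(w&roi);print(n,"board",rect(ray(n,c,.022)),c.min(0),c.max(0))
    w=(Hh>=12)&(Hh<35)&(Ss<130)&(V>150) | (Ss<60)&(V>150)
    roi[:]=0
    if n=="top": roi[130:220,158:258]=1
    else: roi[180:250,190:242]=1
    c=big(w&roi);print(n,"box",rect(ray(n,c,.030)),c.min(0),c.max(0))
    w=(Ss<30)&(V>150)&roi; c=big(w);print(n,"batt",rect(ray(n,c,.029)),c.min(0),c.max(0))
E
```

```text
top wheel (array([ 507.3, -296. ]), array([46. , 21.1]), 21.8) [392.09615385 183.32692308]Traceback (most recent call last):
  File "<stdin>", line 15, in <module>
  File "h.py", line 12, in big
    return max(c,key=cv2.contourArea).reshape(-1,2)
           ~~~^^^^^^^^^^^^^^^^^^^^^^^
ValueError: max() iterable argument is empty
```

View pics/crop.png

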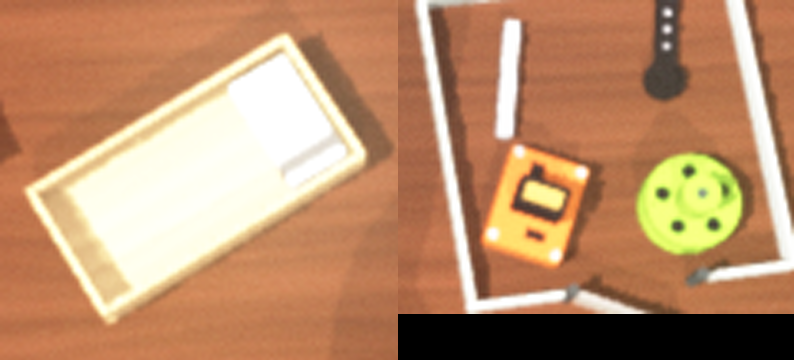

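The crop confirms both: plywood box with the white battery at its upper-right end (232,160), and lime wheel with its hub up at (386,189). The board's block is at (339,189). My colour thresholds need fixing.

```bash
python3 - <<'E'
from h import *
T=cv2.imread("pics/top0.png")[:,:,::-1].copy();S=cv2.imread("pics/side0.png")[:,:,::-1].copy()
R={"top":dict(wheel=(170,215,362,408),board=(168,215,315,358),box=(132,220,158,258)),"side":dict(wheel=(122,152,274,306),board=(142,168,258,297),box=(180,252,190,242))}
for n,im in(("top",T),("side",S)):
    h=hsv(im);H,s,V=[h[...,i].astype(int) for i in range(3)]
    def roi(k): 
        r=R[n][k];m=np.zeros(H.shape,bool);m[r[0]:r[1],r[2]:r[3]]=1;return m
    def go(name,m,z,k):
        c=big(m&roi(k));P=ray(n,c,z);print(n,name,*rect(P),c.min(0),c.max(0));return c
    go("wheel",(H>=30)&(H<50)&(s>100),.026,"wheel")
    go("board",(H>=9)&(H<24)&(s>120)&(V>195),.022,"board")
    go("boxall",(H>=14)&(H<40)&(s<150)&(V>140)|(s<90)&(V>150),.030,"box")
    go("batt",(s<35)&(V>140),.029,"box")
    for nm,p in dict(board=(327,200),table=(362,160),wood=(200,180),batt=(228,160),yel=(339,189)).items():
        if n=="top":print(nm,h[p[1],p[0]])
for x in range(326,352,2): print(x,[tuple(hsv(T)[y,x]) for y in (184,187,190)] if x%4==2 else '')
vis=cv2.resize(T[165:215,312:412],None,fx=7,fy=7,interpolation=cv2.INTER_NEAREST);vs=cv2.resize(S[120:172,250:320],None,fx=4.5,fy=4.5,interpolation=cv2.INTER_NEAREST)
vs=cv2.copyMakeBorder(vs,0,0,0,700-vs.shape[1],0);cv2.imwrite("pics/crop2.png",np.vstack([vis,vs])[:600,:,::-1])
E
```

```text
top wheel [ 485.6 -270.8] [80.9 78.7] 87.5 [368 177] [398 206]
top board [ 490.  -146.9] [67.2 92.2] 68.7 [320 173] [352 211]
top boxall [547.1 192. ] [116.9 219.5] 30.1 [161 139] [251 214]
top batt [552.3 189.6] [104.2 201.6] 30.0 [174 140] [250 210]
board [ 23 144 255]
table [ 11 144 182]
wood [ 30  12 255]
batt [  0   0 255]
yel [ 28  95 255]
side wheel [ 482.7 -258.3] [ 75.4 126.5] 20.6 [279 126] [300 146]
side board [ 486.1 -132.7] [ 84.2 101.8] 69.2 [261 147] [291 166]
side boxall [541.4 210. ] [108.9 244.3] 29.9 [196 186] [237 247]
side batt [578.7 142.5] [86.1 75.1] 31.3 [200 188] [229 206]
326 [(np.uint8(14), np.uint8(170), np.uint8(250)), (np.uint8(22), np.uint8(148), np.uint8(255)), (np.uint8(23), np.uint8(144), np.uint8(255))]
328 
330 [(np.uint8(19), np.uint8(157), np.uint8(255)), (np.uint8(14), np.uint8(174), np.uint8(251)), (np.uint8(8), np.uint8(144), np.uint8(133))]
332 
334 [(np.uint8(15), np.uint8(118), np.uint8(140)), (np.uint8(28), np.uint8(101), np.uint8(255)), (np.uint8(20), np.uint8(132), np.uint8(235))]
336 
338 [(np.uint8(9), np.uint8(112), np.uint8(105)), (np.uint8(28), np.uint8(95), np.uint8(255)), (np.uint8(28), np.uint8(99), np.uint8(255))]
340 
342 [(np.uint8(10), np.uint8(182), np.uint8(213)), (np.uint8(22), np.uint8(131), np.uint8(243)), (np.uint8(28), np.uint8(95), np.uint8(255))]
344 
346 [(np.uint8(14), np.uint8(174), np.uint8(253)), (np.uint8(10), np.uint8(154), np.uint8(152)), (np.uint8(11), np.uint8(161), np.uint8(170))]
348 
350 [(np.uint8(23), np.uint8(114), np.uint8(255)), (np.uint8(12), np.uint8(186), np.uint8(234)), (np.uint8(11), np.uint8(171), np.uint8(173))]
```

View pics/crop2.png

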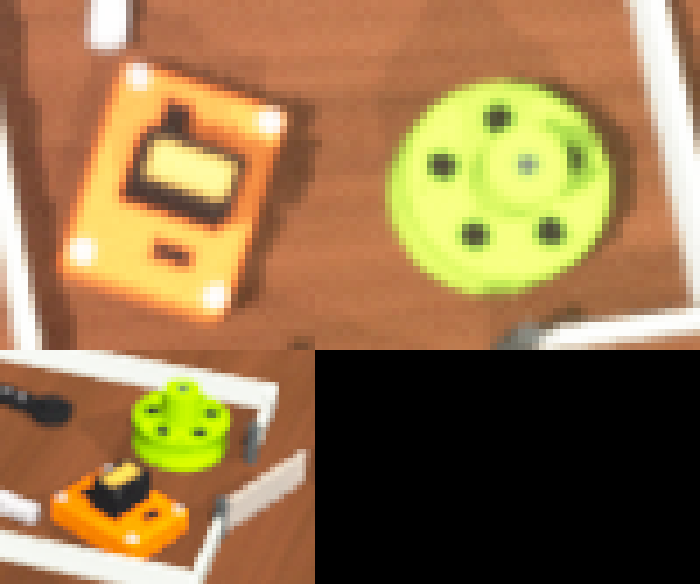

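The crop shows board dots at (331.4,175.5), (350.1,181.8), (342.1,206.9) and (323.1,200.4), and the hub centre at (387,188). In the side view the hub centre is at (290,127.8). I'll turn these into points and check them against the known sizes.

```bash
cat >> h.py <<'E'
from scipy.spatial.transform import Rotation as Ro
def plan(x,y,z,closedeg):
    """shift/twist (tool axes) to put TCP at x,y,z (mm) with finger-closing line at closedeg (world, mod 180)"""
    o=sensors.get_obs();R=Ro.from_rotvec(o["tcp_rot"]).as_matrix()
    d=R.T@(np.array([x,y,z])-1000*o["ee_pos"])
    cur=np.degrees(np.arctan2(R[1,1],R[0,1]));tw=-(closedeg-cur)  # tool z down: +twist turns yaw negative
    tw=(tw+90)%180-90
    print("shift",np.round(d,1),"twist units",round(tw/5,2),"q7",round(o["joint_pos"][6],2),"cur",round(cur,1),"toolz",np.round(R[:,2],3))
E
python3 - <<'E'
from h import *
f=lambda P,s,o:(np.array(P)+.5)/s-.5+o
D=ray("top",f([(139,77),(270,121),(214,297),(81,251)],7,np.array([312,165])),.022)*1000
print("dots",D.round(1),D.mean(0));e=np.roll(D,-1,0)-D;print(np.hypot(*e.T),np.degrees(np.arctan2(e[:,1],e[:,0])))
DS=ray("side",f([(62,147),(132,189),(178,157)],4.5,np.array([250,120])),.022)*1000
print("side dots",DS.round(1), DS[[0,2]].mean(0))
print("block",ray("top",f([(192,171)],7,np.array([312,165])),.048)*1000)
print("hub",ray("top",f([(528,164)],7,np.array([312,165])),.052)*1000,ray("side",f([(182,37)],4.5,np.array([250,120])),.052)*1000)
# box rim & battery corners from crop (3.8x, origin 155,130)
g=lambda P,z:ray("top",f(P,3.8,np.array([155,130])),z)*1000
print("rim",g([(285,35),(365,160),(110,313),(27,190)],.03))
print("batt top edge corners",g([(228,90),(290,187)],.029))
plan(*D.mean(0),140,0)
E
```

```text
dots [[ 535.7 -139. ]
 [ 516.3 -187.3]
 [ 449.2 -160. ]
 [ 469.  -111.5]] [ 492.52115754 -149.44671999]
[52.09984314 72.43717995 52.39586618 72.15575789] [-111.85482433  157.84710219   67.83508326  -22.38851653]
side dots [[ 532.8 -133.8]
 [ 466.  -106.6]
 [ 448.1 -157.7]] [ 490.45351465 -145.75292744]
block [[ 491.98744828 -150.43495136]]
hub [[ 488.38210134 -274.05624626]] [[ 486.49501994 -268.85453072]]
rim [[647.48297057 128.47796317]
 [553.19179755  75.91374813]
 [452.21639535 254.89084493]
 [541.59221083 311.28251402]]
batt top edge corners [[608.69036259 170.02090735]
 [536.22277376 128.89565887]]
shift [ 375.8 -272.7   90.9] twist units -12.75 q7 -0.08 cur -63.8 toolz [-0.001  0.001 -1.   ]
```

Positions check out: the dot rectangle is 52x72 mm and the box rim is about 106x212. The two cameras disagree by a steady (-2,+4) mm, so I take the middle:

- **Board:** (491,-147.5), closing line 157.8°.
- **Hub:** (487.5,-271.5).
- **Box:** (549,195), yaw 120°.

Next I move above the board.

```bash
python3 -c "
from h import *
plan(491,-147.5,130,157.8)"
```

```text
shift [ 375.3 -275.1  100.9] twist units -8.31 q7 -0.08 cur -63.8 toolz [-0.001  0.001 -1.   ]
```

```bash
python3 -m jog '[{"tx":42,"ty":-31,"tz":8,"twist":-0.8,"jaw":0.3},{"tx":90,"ty":-66,"tz":20,"twist":-2,"jaw":0.3},{"tx":138,"ty":-101,"tz":34,"twist":-3,"jaw":0.3},{"tx":186,"ty":-136,"tz":48,"twist":-4,"jaw":0.3},{"tx":234,"ty":-171,"tz":62,"twist":-5,"jaw":0.3},{"tx":282,"ty":-207,"tz":76,"twist":-6.3,"jaw":0.3},{"tx":330,"ty":-242,"tz":90,"twist":-7.5,"jaw":0.3},{"tx":360,"ty":-264,"tz":98,"twist":-8.3,"jaw":0.3},{"tx":375,"ty":-275,"tz":101,"twist":-8.3,"jaw":0.3},{"tx":375,"ty":-275,"tz":101,"twist":-8.3,"jaw":0.3}]' 60
python3 - <<'E'
from h import *
plan(491,-147.5,24,157.8)
a=cv2.resize(optics.capture("top")[120:240,290:420],None,fx=3,fy=3,interpolation=cv2.INTER_CUBIC)
b=cv2.resize(optics.capture("side")[80:180,220:350],None,fx=3,fy=3.6,interpolation=cv2.INTER_CUBIC)
cv2.imwrite("pics/c1.png",np.hstack([a,b])[:,:,::-1])
E
```

```text
time_s: 1.35
ee_pos: [0.4913, -0.1467, 0.1298]
tcp_rot: [-2.605, -1.754, 0.0]
force: [0.4, -0.7, -0.2]
width: 0.653
grip_force: 0.0
shift [ -0.9   0.2 105.8] twist units 0.02 q7 -0.34 cur -22.1 toolz [-0.001  0.001 -1.   ]
```

View pics/c1.png

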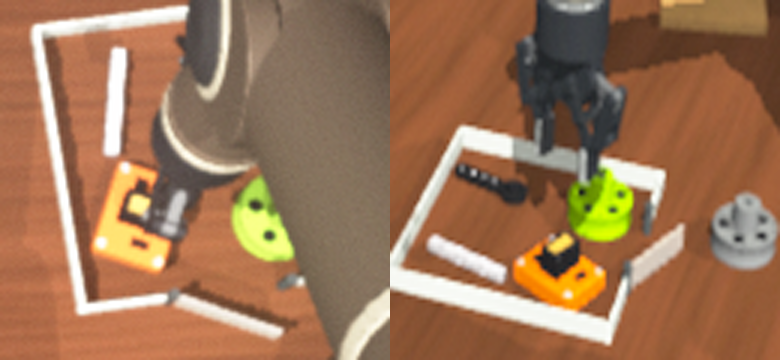

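Fingertips straddle the board's block: the side-view tip midpoint is about (279,124) against an expected (278,125). Descending and gripping.

```bash
python3 -m jog '[{"tz":40,"jaw":0.3},{"tz":80,"jaw":0.3},{"tz":98,"jaw":0.3},{"tz":105,"jaw":0.3},{"tz":105,"jaw":0.3},{"tz":105,"jaw":-1},{"tz":105,"jaw":-1},{"tz":105,"jaw":-1},{"tz":105,"jaw":-1},{"tz":105,"jaw":-1}]' 60
python3 -m jog '[{"tz":0,"jaw":-1},{"tz":-5,"jaw":-1},{"tz":-15,"jaw":-1},{"tz":-40,"jaw":-1},{"tz":-70,"jaw":-1},{"tz":-80,"jaw":-1},{"tz":-80,"jaw":-1}]'
python3 - <<'E'
from h import *
S=optics.capture("side")
print(sensors.get_obs()["force"],sensors.get_obs()["width"]);plan(549-14.7*-.5,195-14.7*.865,104,30.1)
T=optics.capture("top");h=hsv(T).astype(int)
a=cv2.resize(T[120:240,290:420],None,fx=3,fy=3,interpolation=cv2.INTER_CUBIC)
b=cv2.resize(S[80:180,220:350],None,fx=3,fy=3.6,interpolation=cv2.INTER_CUBIC)
cv2.imwrite("pics/c2.png",np.hstack([a,b])[:,:,::-1])
E
```

```text
[-0.46928577 -0.29274347  0.4378849 ] 0.6478414010707488
shift [331.9 -65.3  26. ] twist units -10.49 q7 -0.34 cur -22.4 toolz [-0.    -0.001 -1.   ]invalid input at $[0]: expected keys tx, ty, tz, twist, jaw
invalid input at $[0]: expected keys tx, ty, tz, twist, jaw
```

View pics/c2.png

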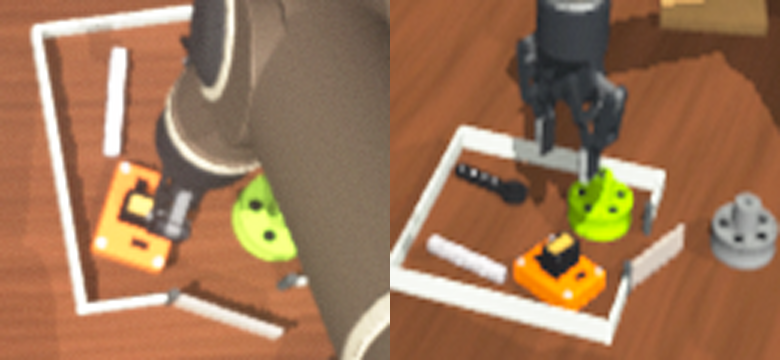

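Both moves were refused because every row needs all the keys, so the picture shows the arm still hovering above the board. Repeating with full rows.

```bash
python3 -m jog '[{"tx":0,"ty":0,"tz":40,"twist":0,"jaw":0.3},{"tx":0,"ty":0,"tz":80,"twist":0,"jaw":0.3},{"tx":0,"ty":0,"tz":98,"twist":0,"jaw":0.3},{"tx":0,"ty":0,"tz":105,"twist":0,"jaw":0.3},{"tx":0,"ty":0,"tz":105,"twist":0,"jaw":0.3},{"tx":0,"ty":0,"tz":105,"twist":0,"jaw":-1},{"tx":0,"ty":0,"tz":105,"twist":0,"jaw":-1},{"tx":0,"ty":0,"tz":105,"twist":0,"jaw":-1},{"tx":0,"ty":0,"tz":105,"twist":0,"jaw":-1},{"tx":0,"ty":0,"tz":105,"twist":0,"jaw":-1}]' 60
```

```text
time_s: 2.8
ee_pos: [0.4918, -0.1486, 0.0264]
tcp_rot: [2.607, 1.75, 0.002]
force: [-1.3, 0.0, 7.0]
width: 0.289
grip_force: 59.7
```

```bash
python3 -m jog '[{"tx":0,"ty":0,"tz":-4,"twist":0,"jaw":-1},{"tx":0,"ty":0,"tz":-15,"twist":0,"jaw":-1},{"tx":0,"ty":0,"tz":-40,"twist":0,"jaw":-1},{"tx":0,"ty":0,"tz":-70,"twist":0,"jaw":-1},{"tx":0,"ty":0,"tz":-80,"twist":0,"jaw":-1},{"tx":0,"ty":0,"tz":-80,"twist":0,"jaw":-1}]'
python3 - <<'E'
from h import *
S=optics.capture("side")
print(sensors.get_obs()["force"],sensors.get_obs()["width"]);plan(556.5,182.5,104,30.1)
b=cv2.resize(S[70:180,210:350],None,fx=4,fy=4,interpolation=cv2.INTER_CUBIC)
cv2.imwrite("pics/c3.png",b[:,:,::-1])
E
```

```text
time_s: 3.55
ee_pos: [0.4913, -0.1484, 0.1058]
tcp_rot: [2.608, 1.75, 0.001]
force: [-0.1, -0.7, -2.2]
width: 0.292
grip_force: 59.1
[-0.50147058 -0.27966264 -2.27262428] 0.2870666159538349
shift [331.  -64.6   0.9] twist units -10.48 q7 -0.36 cur -22.3 toolz [-0. -0. -1.]
```

View pics/c3.png

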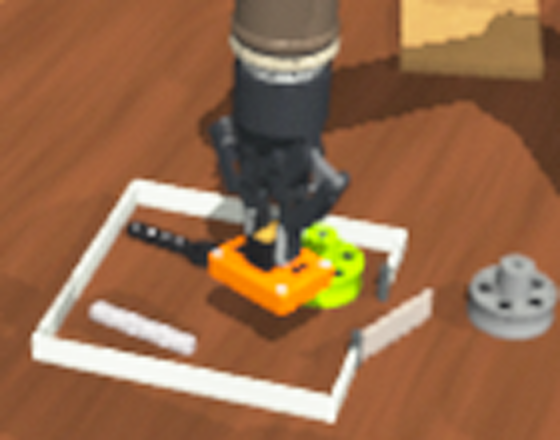

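The board hangs level in the grip at about (278,138), clear of the pen, and rod and servo arm are unmoved. Carrying it over the box.

```bash
python3 -m jog '[{"tx":18,"ty":-4,"tz":0,"twist":-0.6,"jaw":-1},{"tx":60,"ty":-12,"tz":0,"twist":-2,"jaw":-1},{"tx":105,"ty":-20,"tz":0,"twist":-3.4,"jaw":-1},{"tx":150,"ty":-29,"tz":0,"twist":-4.8,"jaw":-1},{"tx":195,"ty":-38,"tz":0,"twist":-6.2,"jaw":-1},{"tx":240,"ty":-47,"tz":0,"twist":-7.6,"jaw":-1},{"tx":280,"ty":-55,"tz":0,"twist":-9,"jaw":-1},{"tx":312,"ty":-61,"tz":0,"twist":-10,"jaw":-1},{"tx":331,"ty":-65,"tz":0,"twist":-10.5,"jaw":-1},{"tx":331,"ty":-65,"tz":0,"twist":-10.5,"jaw":-1}]'
python3 - <<'E'
from h import *
T=optics.capture("top");S=optics.capture("side")
plan(556.5,182.5,60,30.1)
a=cv2.resize(T[120:230,145:265],None,fx=3.3,fy=3.3,interpolation=cv2.INTER_CUBIC)
b=cv2.resize(S[140:260,170:275],None,fx=3.7,fy=3.7,interpolation=cv2.INTER_CUBIC)[:363]
cv2.imwrite("pics/c4.png",np.hstack([a,cv2.resize(b,(388,363))])[:,:,::-1])
E
```

```text
time_s: 4.85
ee_pos: [0.5555, 0.1847, 0.1046]
tcp_rot: [-1.561, -2.725, 0.0]
force: [-0.3, -0.4, -1.3]
width: 0.293
grip_force: 59.1
shift [ 0.5  1.  44.7] twist units 0.01 q7 -0.19 cur 30.2 toolz [-0.001 -0.001 -1.   ]
```

View pics/c4.png

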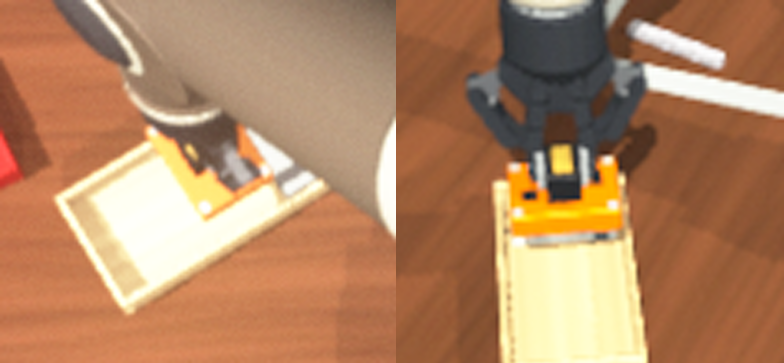

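The board hangs over the box, long side across it. Top-view dots in the crop are at (207,211) and (153,131); side-view dots are at (515,169), (606,163), (517,229) and (616,220). I'll compute its position in the box frame in each view.

```bash
python3 - <<'E'
from h import *
f=lambda P,s,o:(np.array(P)+.5)/s-.5+o
ux=np.array([np.cos(np.radians(120.1)),np.sin(np.radians(120.1))]);uy=np.array([-ux[1],ux[0]])
D=ray("side",f(np.array([(515,169),(606,163),(517,229),(616,220)])-[396,0],3.7,np.array([170,140])),.100)*1000
print(D.round(1),D.mean(0)); d=D.mean(0)-[549.4,196.2]; print("side box frame",d@ux,d@uy)
e=D[[1,3]]-D[[0,2]];print(np.hypot(*e.T),np.degrees(np.arctan2(e[:,1],e[:,0])))
T=ray("top",f([(153,131),(207,211)],3.3,np.array([145,120])),.100)*1000
d=T.mean(0)-[550.5,193.1];e=T[1]-T[0];print("top edge mid",T.mean(0),"box frame",d@ux-26,d@uy,np.hypot(*e),np.degrees(np.arctan2(e[1],e[0])))
E
```

```text
[[596.  183.3]
 [535.1 148.6]
 [562.7 243.3]
 [500.  204.9]] [548.42774822 195.03191974]
side box frame -0.5229715884774238 1.4269498025192908
[70.08208715 73.54642026] [-150.32193787 -148.52029702]
top edge mid [539.86558434 205.75015634] box frame -9.722425633210761 2.856190580662391 75.62458133976902 -148.52510390435717
```

Top view gives box-frame (-10,+3), and the TCP gives (-11.6,0). The far "dots" in the side view are 68 mm apart instead of 52, so those were edges and I discard them. The target is about (-13,0), i.e. world (557.5,183). Lowering part way, then checking.

```bash
python3 -c "
from h import *
plan(557.5,183,45,30.1)"
python3 -m jog '[{"tx":-1,"ty":2,"tz":15,"twist":0,"jaw":-1},{"tx":-1,"ty":2,"tz":35,"twist":0,"jaw":-1},{"tx":-1,"ty":2,"tz":50,"twist":0,"jaw":-1},{"tx":-1,"ty":2,"tz":55,"twist":0,"jaw":-1},{"tx":-1,"ty":2,"tz":55,"twist":0,"jaw":-1},{"tx":-1,"ty":2,"tz":55,"twist":0,"jaw":-1}]'
python3 - <<'E'
from h import *
plan(557.5,183,31,30.1)
T=optics.capture("top");S=optics.capture("side")
a=cv2.resize(T[120:230,145:265],None,fx=3.3,fy=3.3,interpolation=cv2.INTER_CUBIC)
b=cv2.resize(S[150:250,170:275],None,fx=3.63,fy=3.63,interpolation=cv2.INTER_CUBIC)
cv2.imwrite("pics/c5.png",np.hstack([a,b])[:,:,::-1])
E
```

```text
shift [ 0.4  2.1 59.7] twist units 0.01 q7 -0.19 cur 30.2 toolz [-0.001 -0.001 -1.   ]
time_s: 5.7
ee_pos: [0.559, 0.1831, 0.0508]
tcp_rot: [1.565, 2.723, 0.001]
force: [0.1, -0.2, -1.1]
width: 0.29
grip_force: 59.2
shift [ 0.6 -1.3 19.8] twist units 0.03 q7 -0.24 cur 30.2 toolz [ 0.001  0.    -1.   ]
```

View pics/c5.png

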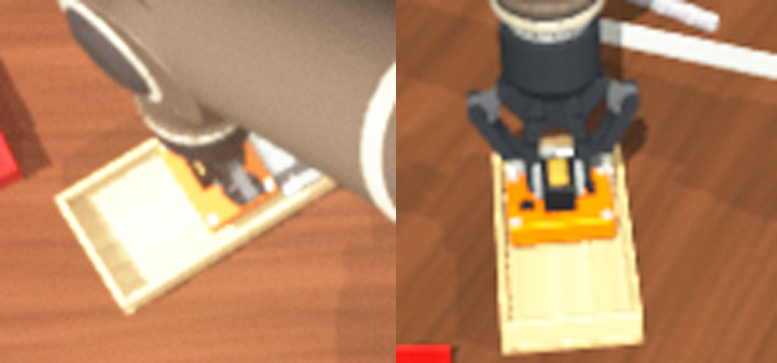

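The board sits inside the rim in both views, at side-view columns 510 to 617 between walls at about 503 and 627, and there is no contact force. Setting it down.

```bash
python3 -m jog '[{"tx":0,"ty":-1,"tz":8,"twist":0,"jaw":-1},{"tx":0,"ty":-1,"tz":14,"twist":0,"jaw":-1},{"tx":0,"ty":-1,"tz":18,"twist":0,"jaw":-1},{"tx":0,"ty":-1,"tz":19,"twist":0,"jaw":-1},{"tx":0,"ty":-1,"tz":19,"twist":0,"jaw":-1},{"tx":0,"ty":-1,"tz":19,"twist":0,"jaw":-1}]'
```

```text
time_s: 6.55
ee_pos: [0.5576, 0.1822, 0.0315]
tcp_rot: [1.565, 2.724, -0.001]
force: [-3.0, -1.3, 4.4]
width: 0.292
grip_force: 59.9
```

It touched the floor at TCP z 31.5 mm, as expected. Releasing and rising.

```bash
python3 -m jog '[{"tx":0,"ty":0,"tz":0,"twist":0,"jaw":-0.2},{"tx":0,"ty":0,"tz":0,"twist":0,"jaw":0},{"tx":0,"ty":0,"tz":0,"twist":0,"jaw":0.1},{"tx":0,"ty":0,"tz":0,"twist":0,"jaw":0.1},{"tx":0,"ty":0,"tz":-15,"twist":0,"jaw":0.1},{"tx":0,"ty":0,"tz":-50,"twist":0,"jaw":0.1},{"tx":0,"ty":0,"tz":-100,"twist":0,"jaw":0.2},{"tx":0,"ty":0,"tz":-100,"twist":0,"jaw":0.2}]'
python3 -c "
from h import *
plan(487.5,-271.5,130,157.8);plan(487.5,-271.5,130,90)"
```

```text
time_s: 7.55
ee_pos: [0.5601, 0.1838, 0.1363]
tcp_rot: [1.563, 2.719, 0.009]
force: [1.1, 0.1, 0.5]
width: 0.6
grip_force: 0.0
shift [-356.8 -292.1    4.6] twist units 10.49 q7 -0.17 cur 30.2 toolz [ 0.008  0.003 -1.   ]
shift [-356.8 -292.1    4.6] twist units -11.95 q7 -0.17 cur 30.2 toolz [ 0.008  0.003 -1.   ]
```

```bash
python3 -m jog '[{"tx":-20,"ty":-16,"tz":0,"twist":0,"jaw":0.3},{"tx":-62,"ty":-51,"tz":0,"twist":0,"jaw":0.3},{"tx":-107,"ty":-88,"tz":0,"twist":0,"jaw":0.3},{"tx":-152,"ty":-125,"tz":0,"twist":0,"jaw":0.3},{"tx":-197,"ty":-162,"tz":0,"twist":0,"jaw":0.3},{"tx":-242,"ty":-199,"tz":0,"twist":0,"jaw":0.3},{"tx":-287,"ty":-235,"tz":0,"twist":0,"jaw":0.3},{"tx":-330,"ty":-270,"tz":0,"twist":0,"jaw":0.3},{"tx":-357,"ty":-292,"tz":0,"twist":0,"jaw":0.3},{"tx":-357,"ty":-292,"tz":0,"twist":0,"jaw":0.3}]'
python3 - <<'E'
from h import *
plan(487.5,-271.5,29,30.1)
T=optics.capture("top");S=optics.capture("side")
a=cv2.resize(T[120:230,145:265],None,fx=3.3,fy=3.3,interpolation=cv2.INTER_CUBIC)
b=cv2.resize(S[75:175,220:325],None,fx=3.63,fy=3.63,interpolation=cv2.INTER_CUBIC)
cv2.imwrite("pics/c6.png",np.hstack([a,b])[:,:,::-1]);cv2.imwrite("pics/top6.png",T[:,:,::-1])
E
```

```text
time_s: 8.8
ee_pos: [0.4836, -0.2766, 0.131]
tcp_rot: [-1.573, -2.719, 0.002]
force: [0.0, 0.1, 0.5]
width: 0.653
grip_force: 0.0
shift [  2.6   6.  101.9] twist units -0.04 q7 0.7 cur 29.9 toolz [-0.001 -0.001 -1.   ]
```

View pics/c6.png

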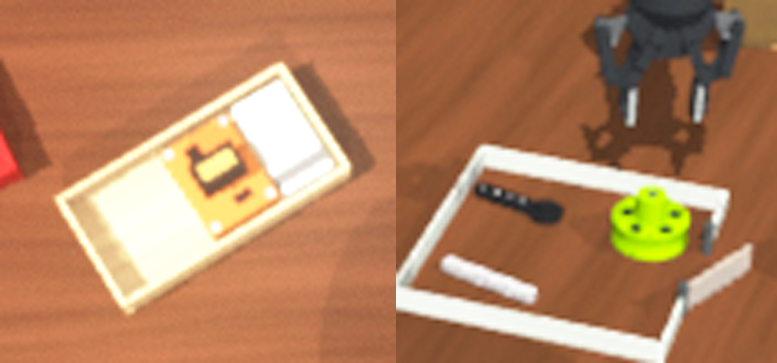

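Top view: the board lies flat in the box at about (211,174), tight beside the battery. Side view: the open fingers are over the wheel, while rod and servo arm are unmoved. That was the tenth picture, so from here I check by numbers only. Gripping the hub and computing the free space in the box.

```bash
python3 -m jog '[{"tx":2.5,"ty":6,"tz":30,"twist":0,"jaw":0.3},{"tx":2.5,"ty":6,"tz":70,"twist":0,"jaw":0.3},{"tx":2.5,"ty":6,"tz":94,"twist":0,"jaw":0.3},{"tx":2.5,"ty":6,"tz":101,"twist":0,"jaw":0.3},{"tx":2.5,"ty":6,"tz":101,"twist":0,"jaw":0.3},{"tx":2.5,"ty":6,"tz":101,"twist":0,"jaw":-1},{"tx":2.5,"ty":6,"tz":101,"twist":0,"jaw":-1},{"tx":2.5,"ty":6,"tz":101,"twist":0,"jaw":-1},{"tx":2.5,"ty":6,"tz":101,"twist":0,"jaw":-1},{"tx":2.5,"ty":6,"tz":101,"twist":0,"jaw":-1}]' 60
python3 - <<'E'
from h import *
f=lambda P,s,o:(np.array(P)+.5)/s-.5+o
ux=np.array([np.cos(np.radians(120.1)),np.sin(np.radians(120.1))]);uy=np.array([-ux[1],ux[0]]);B=np.array([ux,uy]).T
o=np.array([145,120])
D=ray("top",f([(170,155),(222,121),(269,195),(215,230)],3.3,o),.027)*1000
print("board",D.mean(0),(D.mean(0)-[550.5,193.1])@B)
e=D[1]-D[2];print("board long axis deg",np.degrees(np.arctan2(e[1],e[0])))
Rm=ray("top",f([(282,66),(352,168),(130,307),(58,199)],3.3,o),.03)*1000
print("rim",Rm.mean(0),(Rm-[550.5,193.1])@B)
S=optics.capture("side");h=hsv(S).astype(int)
E
```

```text
time_s: 10.15
ee_pos: [0.4899, -0.2682, 0.0318]
tcp_rot: [1.564, 2.722, -0.0]
force: [0.0, 0.7, 6.0]
width: 0.331
grip_force: 59.0
board [555.91942927 181.25327016] [-12.96711711   1.25263528]
board long axis deg 29.504672229437528
rim [548.12616842 191.26721722] [[-104.40168903  -48.86141633]
 [-105.89932054   54.62008451]
 [ 102.65249324   56.24000446]
 [ 106.06798594  -50.10713663]]
```

```bash
python3 -m jog '[{"tx":0,"ty":0,"tz":-4,"twist":0,"jaw":-1},{"tx":0,"ty":0,"tz":-15,"twist":0,"jaw":-1},{"tx":0,"ty":0,"tz":-40,"twist":0,"jaw":-1},{"tx":0,"ty":0,"tz":-70,"twist":0,"jaw":-1},{"tx":0,"ty":0,"tz":-80,"twist":0,"jaw":-1},{"tx":0,"ty":0,"tz":-80,"twist":0,"jaw":-1}]'
python3 -c "
from h import *
plan(521.5,246,112,30.1)"
```

```text
time_s: 10.95
ee_pos: [0.4893, -0.2683, 0.1109]
tcp_rot: [1.565, 2.722, -0.0]
force: [-0.6, -0.4, -1.9]
width: 0.33
grip_force: 59.2
shift [428.2 286.6  -1.6] twist units 0.02 q7 0.67 cur 30.2 toolz [ 0.001 -0.001 -1.   ]
```

```bash
python3 -m jog '[{"tx":25,"ty":17,"tz":0,"twist":0,"jaw":-1},{"tx":70,"ty":47,"tz":0,"twist":0,"jaw":-1},{"tx":118,"ty":79,"tz":0,"twist":0,"jaw":-1},{"tx":166,"ty":111,"tz":0,"twist":0,"jaw":-1},{"tx":214,"ty":143,"tz":0,"twist":0,"jaw":-1},{"tx":262,"ty":175,"tz":0,"twist":0,"jaw":-1},{"tx":310,"ty":207,"tz":0,"twist":0,"jaw":-1},{"tx":358,"ty":240,"tz":0,"twist":0,"jaw":-1},{"tx":403,"ty":270,"tz":0,"twist":0,"jaw":-1},{"tx":428,"ty":286,"tz":0,"twist":0,"jaw":-1}]'
python3 -m jog '[{"tx":0,"ty":0,"tz":0,"twist":0,"jaw":-1},{"tx":0,"ty":0,"tz":0,"twist":0,"jaw":-1}]'
cat > wh.py <<'E'
from h import *
plan(521.5,246,60,30.1)
z=sensors.get_obs()["ee_pos"][2]-.0318   # wheel underside
for n in("top","side"):
    im=optics.capture(n);cv2.imwrite(f"pics/{n}_{int(z*1e3)}.png",im[:,:,::-1]);h=hsv(im).astype(int);H,s=h[...,0],h[...,1]
    m=(H>=30)&(H<50)&(s>100)&(h[...,2]>90)
    roi=np.zeros_like(m)
    if n=="top":roi[120:240,130:270]=1
    else:roi[130:270,160:270]=1
    c=big(m&roi);hl=cv2.convexHull(c).reshape(-1,2)
    print(n,len(c),c.min(0),c.max(0));P=ray(n,c,z+.026)*1000
    # circle r=38 fit, robust least squares
    from scipy.optimize import least_squares
    g=lambda q:np.hypot(*(ray(n,hl,z+.026)*1000-q).T)-39
    r=least_squares(g,P.mean(0),loss="soft_l1",f_scale=2);print("circ",r.x,np.round(r.fun,1))
E
python3 wh.py
```

```text
time_s: 12.2
ee_pos: [0.5194, 0.2492, 0.109]
tcp_rot: [-1.56, -2.725, 0.0]
force: [-0.3, -0.0, -0.9]
width: 0.329
grip_force: 59.2
time_s: 12.45
ee_pos: [0.5202, 0.2446, 0.1091]
tcp_rot: [-1.566, -2.723, 0.004]
force: [0.1, -1.1, -0.5]
width: 0.324
grip_force: 59.3
shift [ 0.6  1.9 49.1] twist units 0.02 q7 -0.32 cur 30.2 toolz [-0.002 -0.002 -1.   ]
top 91 [170 178] [200 195]
circ [517.58882297 240.67091934] [ -6.6  -0.7   1.   -0.1   0.6   0.3  -0.1   0.1  -0.5  -1.7  -0.8  -1.4
 -21.1]
side 105 [203 195] [230 222]
circ [511.07488941 256.67354343] [17.3  6.4  5.3  2.3 -0.6  4.2  5.3  7.6  9.2 10.7 11.1  6.5  3.8 -1.4
  4.6  6.9  7.6 16.4 18.9]
```

In the top view the wheel is at box x≈57.7, with 57 to 64 allowed. The TCP agrees once a 2 mm hub offset is counted. Shifting +3 mm along the box and lowering to just above the board top for a recheck.

```bash
python3 -m jog '[{"tx":3,"ty":1,"tz":12,"twist":0,"jaw":-1},{"tx":3,"ty":1,"tz":30,"twist":0,"jaw":-1},{"tx":3,"ty":1,"tz":42,"twist":0,"jaw":-1},{"tx":3,"ty":1,"tz":44,"twist":0,"jaw":-1},{"tx":3,"ty":1,"tz":44,"twist":0,"jaw":-1},{"tx":3,"ty":1,"tz":44,"twist":0,"jaw":-1}]'
python3 wh.py
```

```text
time_s: 13.3
ee_pos: [0.5204, 0.2492, 0.0667]
tcp_rot: [1.565, 2.723, 0.001]
force: [0.3, 0.9, -0.4]
width: 0.329
grip_force: 59.3
shift [-3.3 -0.6  6.7] twist units 0.03 q7 -0.36 cur 30.2 toolz [ 0.001  0.    -1.   ]
top 95 [171 181] [200 199]
circ [517.500486   245.37470101] [ -8.6  -3.9  -1.5   1.4   1.4   0.9  -0.6  -1.    0.2  -0.6  -1.2  -1.3
  -1.4  -2.1 -19.8]
side 108 [203 207] [230 234]
circ [511.59200837 264.10475273] [20.3 16.7  7.5  4.2 -0.6  0.5  3.5  5.2  5.3  7.1  6.6  5.4  4.1  3.1
  0.6 -1.6  5.2  9.1 10.5 21.5]
```

Now x≈61.5, inside the 57 to 64 window. Backing off 1 mm and going down in two steps with a force check.

```bash
python3 -m jog '[{"tx":-1,"ty":0,"tz":6,"twist":0,"jaw":-1},{"tx":-1,"ty":0,"tz":12,"twist":0,"jaw":-1},{"tx":-1,"ty":0,"tz":17,"twist":0,"jaw":-1},{"tx":-1,"ty":0,"tz":20,"twist":0,"jaw":-1},{"tx":-1,"ty":0,"tz":20,"twist":0,"jaw":-1}]'; python3 wh.py | head -3
```

```text
time_s: 14.02
ee_pos: [0.5204, 0.2481, 0.0459]
tcp_rot: [-1.565, -2.724, 0.001]
force: [-0.2, 0.6, -0.4]
width: 0.328
grip_force: 59.3
shift [ -2.4  -0.1 -14.1] twist units 0.03 q7 -0.38 cur 30.2 toolz [-0.001 -0.    -1.   ]
top 101 [172 180] [202 201]
circ [517.10318148 243.60163458] [ -4.2  -2.2   0.1   0.5   0.3   0.4   0.3  -0.7  -0.1  -0.5  -1.1  -1.5
```

No contact, with the underside about 9 mm above the floor and inside the box. Last 9 mm.

```bash
python3 -m jog '[{"tx":0,"ty":0,"tz":4,"twist":0,"jaw":-1},{"tx":0,"ty":0,"tz":7,"twist":0,"jaw":-1},{"tx":0,"ty":0,"tz":9,"twist":0,"jaw":-1},{"tx":0,"ty":0,"tz":9.5,"twist":0,"jaw":-1},{"tx":0,"ty":0,"tz":9.5,"twist":0,"jaw":-1}]'
```

```text
time_s: 14.75
ee_pos: [0.5206, 0.2481, 0.0368]
tcp_rot: [1.565, 2.724, 0.0]
force: [-0.4, -1.0, -0.2]
width: 0.326
grip_force: 59.2
```

```bash
python3 -m jog '[{"tx":0,"ty":0,"tz":1,"twist":0,"jaw":-1},{"tx":0,"ty":0,"tz":1.5,"twist":0,"jaw":-1},{"tx":0,"ty":0,"tz":1.5,"twist":0,"jaw":-1}]'
```

```text
time_s: 15.12
ee_pos: [0.5207, 0.2481, 0.0367]
tcp_rot: [1.565, 2.723, -0.0]
force: [-5.0, -3.7, 14.8]
width: 0.328
grip_force: 60.6
```

Floor contact: the height didn't change while the force rose to 15 N. Releasing and retreating.

```bash
python3 -m jog '[{"tx":0,"ty":0,"tz":-1,"twist":0,"jaw":-0.2},{"tx":0,"ty":0,"tz":-1,"twist":0,"jaw":0},{"tx":0,"ty":0,"tz":-1,"twist":0,"jaw":0.1},{"tx":0,"ty":0,"tz":-1,"twist":0,"jaw":0.1},{"tx":0,"ty":0,"tz":-15,"twist":0,"jaw":0.1},{"tx":0,"ty":0,"tz":-50,"twist":0,"jaw":0.1},{"tx":0,"ty":0,"tz":-110,"twist":0,"jaw":0.1},{"tx":0,"ty":0,"tz":-160,"twist":0,"jaw":0.1}]'
python3 -m jog '[{"tx":-40,"ty":-20,"tz":0,"twist":0,"jaw":0.1},{"tx":-90,"ty":-55,"tz":0,"twist":0,"jaw":0.1},{"tx":-135,"ty":-95,"tz":0,"twist":0,"jaw":0.1},{"tx":-180,"ty":-135,"tz":0,"twist":0,"jaw":0.1},{"tx":-220,"ty":-170,"tz":0,"twist":0,"jaw":0.1},{"tx":-250,"ty":-200,"tz":0,"twist":0,"jaw":0.1},{"tx":-250,"ty":-200,"tz":0,"twist":0,"jaw":0.1},{"tx":-250,"ty":-200,"tz":0,"twist":0,"jaw":0.1}]'
python3 - <<'E'
from h import *
ux=np.array([np.cos(np.radians(120.1)),np.sin(np.radians(120.1))]);uy=np.array([-ux[1],ux[0]]);B=np.array([ux,uy]).T
for n,c0,zs in(("top",[550.5,193.1],0),("side",[549.4,196.2],0)):
    im=optics.capture(n);cv2.imwrite(f"pics/{n}F.png",im[:,:,::-1]);h=hsv(im).astype(int);H,s,V=h[...,0],h[...,1],h[...,2]
    roi=np.zeros(H.shape,bool)
    if n=="top":roi[125:225,150:265]=1
    else:roi[170:255,185:245]=1
    c=big((H>=30)&(H<50)&(s>100)&(V>90)&roi);P=ray(n,c,.031)*1000
    c_,s_,a_=rect(P/1000);print(n,"wheel box xy",(c_-c0)@B,s_)
    c=big((H>=9)&(H<24)&(s>120)&(V>195)&roi);c_,s_,a_=rect(ray(n,c,.027));print(n,"board",(c_-c0)@B,s_,a_)
    c=big((s<25)&(V>140)&roi);print(n,"white",(ray(n,[c.mean(0)],.029)*1000-c0)@B)
o=sensors.get_obs();print(o["force"],o["ee_pos"])
E
```

```text
time_s: 16.12
ee_pos: [0.5206, 0.2485, 0.1984]
tcp_rot: [1.564, 2.724, 0.002]
force: [1.2, 1.1, -1.2]
width: 0.551
grip_force: 0.0
time_s: 17.12
ee_pos: [0.474, -0.0679, 0.196]
tcp_rot: [1.565, 2.723, 0.001]
force: [0.4, 1.2, -0.3]
width: 0.551
grip_force: 0.0
top wheel box xy [59.72470332  2.13537187] [76.7 75.8]
top board [ 1.238786   -0.25575232] [302.5 267.3] 88.9
top white [[-73.9100958    1.83118991]]
side wheel box xy [64.83788676 -1.40657041] [75.7 82.1]
side board [-0.12787616 -0.619393  ] [86.3 81.7] 30.7
side white [[-67.91387471   1.63042196]]
[ 0.27454512  0.50596971 -0.54996855] [ 0.47407325 -0.06709735  0.19574858]
```

The wheel outline at its flat height measures 76.7 x 75.8 mm at box (60,2), and the board outline measures 86 mm across the box. Both touched down at the floor height (grasp height plus 5 mm). The battery is still in place and the arm is clear. Handing in.

```bash
python3 -c "
from cell import workorder
print(workorder.close_job())"
```

```text
the job is handed in; nothing more can be done
None
```

I packed the gyro board and wheel rim flat and right side up beside the battery, by my measurements, and handed the job in at about 17 s of 56 s (no verdict was returned); the rod and servo arm had not visibly moved when last viewed, before I gripped the wheel.

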